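# Line up the carton sizes on the display board

## Robot

A 6-joint arm with a two-finger parallel gripper is mounted at the origin on the work surface. World frame = base frame: x ahead of the robot, y to its left, z up, the work surface at z = 0. Lengths are in m, angles in rad, forces in N, time in s.
With the tool pointing down it reaches from about 0.4 to 0.825 m from the base axis. Payload 7 kg.
Tool frame: the origin (TCP) lies between the finger pads; the fingertips stand 11 mm ahead of it and the grasp point (between the pads) lies 8 mm behind it; z points along the fingers, y is the direction in which the jaws open and shut (so a half turn about z gives the same grasp; the last joint's range is limited). The gripper opens to 88 mm and grips with 3 to 60 N. Pads are 19 mm wide; open, the fingers measure 130 mm over their backs; the gripper's body (78 mm by 193 mm) begins 47 mm behind the grasp point.
Start: joints at [-1.027, 0.359, 0.012, 0, -1.224, -0.288], TCP at [0.171, -0.653, 0.238] pointing down, gripper open.
Joint ranges: [-3.07, 3.07], [-1.43, 2.12], [-1.02, 1.25], [-3.03, 1.67], [-3.05, -0], [-3.03, 3.03]. Speed limits (rad/s): [2.39, 2.39, 3.01, 3.14, 3.14, 3.14].

## Interface

Orientations are given as [roll, pitch, yaw] about the fixed x, y, z axes, in that order (R = Rz(yaw) Ry(pitch) Rx(roll)).
In Python, from station import arm gives the robot as it stands.
- The arm moves only by the tool jog_arm, never from a script. Its argument "plan" is text: rows parted by semicolons, each of 7 numbers parted by spaces: the shift along the world's x, y, z in m, then the turn, a rotation vector about the world's x, y, z in rad, then the gripper command: -1 is shut, 1 is fully open, values between are in proportion. In form: dx dy dz rx ry rz hand; .... A call has 1 to 8 rows; each row shifts and turns the pose as measured when the row begins; what a row does not reach is not made up. A row lasts 1/12 s, in which the tool goes at most 41.7 mm and 7.16 degrees, less where a joint would pass 70% of its speed; a pose out of reach is approached as far as the arm can. A call with a gripper value outside its range is refused whole. The fingers move at their own pace and stop on an object; "grip_force" is the grip in N (left out, the last holds). Time passes only in rows, so rows that do not move let the fingers close. It gives the time, the measured TCP pose, the force and the opening at its end, in the units of the state.
- arm.get_state(): the state, without advancing time (a new reading comes with each control period).
- arm.grab_frame(name): name is "scene" or "top"; returns the picture (420x560x3 uint8, blue, green, red); there is no depth.
- arm.camera_model(name): a dict with "vertical_fov" (degrees; the focal length in pixels is half the picture's height over the tangent of half this angle, whatever the lens; pixels are square), "cx", "cy" (the principal point, pixels), "k1" (the pictures are not rectified: a ray, as slopes to the right and down, at radius r is drawn at 1 + k1 r^2 times it, then the intrinsics apply), "origin" and "attitude" of the camera in the world. Camera axes: x right, y down, z forward; pixel columns grow to the right and rows downward; lengths in m; the calibration is good to about 2 mm. A picture is of the moment at which its call begins. camera_model takes no time and is no camera call.
- arm.job_done(): hands the job in, once; it reports no verdict.
The state is a dict: "t": time; "q": joint angles; "qd": joint speeds; "joint_efforts": joint torques, N m; "eef_pos": TCP position; "ee_rot": TCP orientation; "force": force on the tool from outside, world axes, zero at the start; "moment": the same for the moment, N m; "width": finger opening in m.
Only numpy, scipy, OpenCV 4.12 (cv2) and the standard library are available. Lean on these libraries where they do the work, as an engineer would, in place of code of your own. Each camera call takes 0.05 s, during which the arm holds its last target. There are 200 camera calls.

## Task

Set out the sample row at the packing desk: stand the four maroon cartons upright on the four square marks of the wooden display board in order of size, one to a mark, centred and square to the mark, with the smallest at the end next to the paper card stand and the largest at the other end by the bell. Let go of them all and leave the amber jar where it stands.

Things in the scene. Friction and masses are not known exactly. Their poses are not given: they have to be found in the camera images.
- carton_xs: The smallest of four upright maroon folding cartons (cream panel and orange band on all four sides, closed top with a small gold dot): square section 36 x 36 mm, 56 mm tall, loose, filled and stiff, 45 to 290 g. Origin: centre of the underside; z up the carton, x and y square to its side faces (all four sides alike).
- carton_s: The second smallest of four upright maroon folding cartons (cream panel and orange band on all four sides, closed top with a small gold dot): square section 42 x 42 mm, 76 mm tall, loose, filled and stiff, 45 to 290 g. Origin: centre of the underside; z up the carton, x and y square to its side faces (all four sides alike).
- carton_m: The second largest of four upright maroon folding cartons (cream panel and orange band on all four sides, closed top with a small gold dot): square section 49 x 49 mm, 96 mm tall, loose, filled and stiff, 45 to 290 g. Origin: centre of the underside; z up the carton, x and y square to its side faces (all four sides alike).
- carton_l: The largest of four upright maroon folding cartons (cream panel and orange band on all four sides, closed top with a small gold dot): square section 56 x 56 mm, 116 mm tall, loose, filled and stiff, 45 to 290 g. Origin: centre of the underside; z up the carton, x and y square to its side faces (all four sides alike).
- pad_1: Square mark 1 of 4, counted from the robot's right (-y) to its left: fixed grey pad with black edge, 72 x 72 x 4 mm, on a brown wooden board (110 x 540 x 12 mm), so its top is 16 mm above the desk. Pads about 95 mm apart in a row crosswise in front of the robot. Origin: centre of its underside, 4 mm below its top; z up, x across the board (away from the robot), y along the row.
- pad_2: Square mark 2 of 4, counted from the robot's right (-y) to its left: fixed grey pad with black edge, 72 x 72 x 4 mm, on a brown wooden board (110 x 540 x 12 mm), so its top is 16 mm above the desk. Pads about 95 mm apart in a row crosswise in front of the robot. Origin: centre of its underside, 4 mm below its top; z up, x across the board (away from the robot), y along the row.
- pad_3: Square mark 3 of 4, counted from the robot's right (-y) to its left: fixed grey pad with black edge, 72 x 72 x 4 mm, on a brown wooden board (110 x 540 x 12 mm), so its top is 16 mm above the desk. Pads about 95 mm apart in a row crosswise in front of the robot. Origin: centre of its underside, 4 mm below its top; z up, x across the board (away from the robot), y along the row.
- pad_4: Square mark 4 of 4, counted from the robot's right (-y) to its left: fixed grey pad with black edge, 72 x 72 x 4 mm, on a brown wooden board (110 x 540 x 12 mm), so its top is 16 mm above the desk. Pads about 95 mm apart in a row crosswise in front of the robot. Origin: centre of its underside, 4 mm below its top; z up, x across the board (away from the robot), y along the row.
- card_stand: Fixed stand with an upright blank paper card with an orange stripe, 50 mm wide, 72 mm tall, light wooden foot 45 x 50 mm, on the board beyond one end of the row of pads, about 95 mm from the end pad. Which end varies; at the other end is a low round steel counter bell, 48 mm across, 33 mm tall, fixed. Origin: centre of its underside.
- jar: Amber jar with brass lid and paper label, 54 mm across, 70 mm tall, loose, standing on the desk to the robot's left. To be left alone. Origin: centre of the underside.

How it is judged:
At the end, for the whole second after the job is handed in: Counted from the card stand's end of the row, the four pads carry the cartons from smallest to largest: each carton's underside rests on its pad, its centre within 12 mm of the pad's, upright, its sides square to the pad's within 0.2 rad, released and at rest (((horizontal distance between card_stand and pad_1 below 0.15 m and horizontal distance between carton_xs and pad_1 below 0.012 m and z of carton_xs in the frame of pad_1 between 0 and 0.008 m and (angle between the x axis of carton_xs and the x axis of pad_1, either way round below 0.2 rad or angle between the x axis of carton_xs and the y axis of pad_1, either way round below 0.2 rad) and horizontal distance between carton_s and pad_2 below 0.012 m and z of carton_s in the frame of pad_2 between 0 and 0.008 m and (angle between the x axis of carton_s and the x axis of pad_2, either way round below 0.2 rad or angle between the x axis of carton_s and the y axis of pad_2, either way round below 0.2 rad) and horizontal distance between carton_m and pad_3 below 0.012 m and z of carton_m in the frame of pad_3 between 0 and 0.008 m and (angle between the x axis of carton_m and the x axis of pad_3, either way round below 0.2 rad or angle between the x axis of carton_m and the y axis of pad_3, either way round below 0.2 rad) and horizontal distance between carton_l and pad_4 below 0.012 m and z of carton_l in the frame of pad_4 between 0 and 0.008 m and (angle between the x axis of carton_l and the x axis of pad_4, either way round below 0.2 rad or angle between the x axis of carton_l and the y axis of pad_4, either way round below 0.2 rad)) or (horizontal distance between card_stand and pad_4 below 0.15 m and horizontal distance between carton_xs and pad_4 below 0.012 m and z of carton_xs in the frame of pad_4 between 0 and 0.008 m and (angle between the x axis of carton_xs and the x axis of pad_4, either way round below 0.2 rad or angle between the x axis of carton_xs and the y axis of pad_4, either way round below 0.2 rad) and horizontal distance between carton_s and pad_3 below 0.012 m and z of carton_s in the frame of pad_3 between 0 and 0.008 m and (angle between the x axis of carton_s and the x axis of pad_3, either way round below 0.2 rad or angle between the x axis of carton_s and the y axis of pad_3, either way round below 0.2 rad) and horizontal distance between carton_m and pad_2 below 0.012 m and z of carton_m in the frame of pad_2 between 0 and 0.008 m and (angle between the x axis of carton_m and the x axis of pad_2, either way round below 0.2 rad or angle between the x axis of carton_m and the y axis of pad_2, either way round below 0.2 rad) and horizontal distance between carton_l and pad_1 below 0.012 m and z of carton_l in the frame of pad_1 between 0 and 0.008 m and (angle between the x axis of carton_l and the x axis of pad_1, either way round below 0.2 rad or angle between the x axis of carton_l and the y axis of pad_1, either way round below 0.2 rad))) and angle between each of carton_xs, carton_s, carton_m, carton_l's own z axis and vertical below 0.1 rad and linear speed of each of carton_xs, carton_s, carton_m, carton_l below 0.02 m/s and angular speed of each of carton_xs, carton_s, carton_m, carton_l below 0.2 rad/s); the robot touches nothing.
It fails at once if the amber jar was pushed more than 25 mm or tipped (distance of jar from where it was at the start of the episode above 0.025 m or angle between jar's own z axis and vertical above 0.5 rad).
It also fails if it takes over 102 s, if anything falls off the work surface, if the arm or the gripper's body presses on something with over 40 N, if the wrist force passes 120 N, or if a joint passes its speed limit or range.

## Working session

There is one attempt and no reset: what is moved stays moved. The work goes in short steps, Python scripts to look and compute and a tool call to move; the robot and the scene stay as the last step left them, time stands still between calls to the robot, and variables do not carry over. Pictures are saved under pics/ and viewed, about 12 in all and at most 16, crops included, and the job is handed in when it is done.

Besides the shell and the picture viewer there is one more tool, called after "Emit:" as name(argument=value, ...), one argument or row to a line, values as JSON. jog_arm: Moves the arm, as the interface text tells. Its arguments: {"type":"object","properties":{"plan":{"type":"string"},"grip_force":{"type":"number"}},"required":["plan"]}

```bash
mkdir -p pics; python3 - <<'E'
from station import arm
import cv2
for n in("scene","top"):
    cv2.imwrite(f"pics/{n}0.png",arm.grab_frame(n)); print(n,arm.camera_model(n))
print(arm.get_state())
E
```

```text
scene {'vertical_fov': 46.8364372788012, 'cx': 282.4828505385133, 'cy': 215.37134223502093, 'k1': -0.11041325307563128, 'origin': array([ 0.99423746, -0.52359325,  0.99557549]), 'attitude': array([-2.48256117, -0.01397648,  0.67801166])}
top {'vertical_fov': 47.693206577729896, 'cx': 277.6621967755229, 'cy': 205.6651732627729, 'k1': -0.08217052209662133, 'origin': array([0.38994243, 0.0812354 , 1.2353425 ]), 'attitude': array([-3.01379665, -0.01013331, -1.5963527 ])}
{'t': 0.1, 'q': array([-1.02691850e+00,  3.59315740e-01,  1.11352574e-02, -2.74705328e-04,
       -1.22410226e+00, -2.88098273e-01]), 'qd': array([-0.00167281, -0.00203733,  0.0031958 ,  0.00110607,  0.00100595,
       -0.0009475 ]), 'joint_efforts': array([-1.98026522e-03, -5.84163058e+01,  2.93750721e+01,  7.01541245e+00,
        1.01615384e-02, -8.98678900e-05]), 'eef_pos': array([ 0.17062803, -0.65263832,  0.23671553]), 'ee_rot': array([ 3.14009412e+00, -1.74759423e-04, -2.88590650e+00]), 'force': array([0.12034042, 0.65933466, 0.26996528]), 'moment': array([-0.00724344, -0.06232307,  0.02923325]), 'width': 0.08744306269774389}
```

View pics/scene0.png

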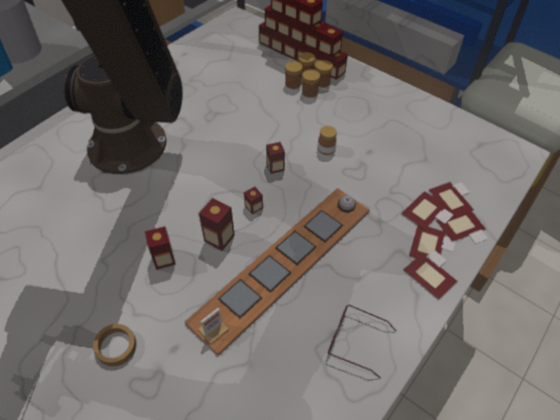

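View pics/top0.png

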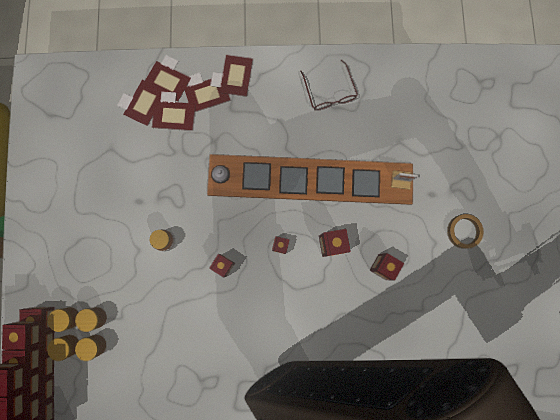

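```bash
cat > h.py <<'E'
from station import arm
import cv2, numpy as np
from scipy.spatial.transform import Rotation as R
from scipy.optimize import minimize
SZ={'xs':(.036,.056),'s':(.042,.076),'m':(.049,.096),'l':(.056,.116)}
CM={n:arm.camera_model(n) for n in("scene","top")}
def proj(n,P):
    c=CM[n];f=210/np.tan(np.radians(c['vertical_fov']/2))
    p=(np.atleast_2d(P)-c['origin'])@R.from_euler('xyz',c['attitude']).as_matrix()
    s=p[:,:2]/p[:,2:];s=s*(1+c['k1']*(s**2).sum(1,keepdims=True))
    return s*f+[c['cx'],c['cy']]
def unproj(n,uv,z):
    c=CM[n];f=210/np.tan(np.radians(c['vertical_fov']/2))
    d=(np.atleast_2d(uv)-[c['cx'],c['cy']])/f;s=d.copy()
    for _ in range(20): s=d/(1+c['k1']*(s**2).sum(1,keepdims=True))
    r=np.c_[s,np.ones(len(s))]@R.from_euler('xyz',c['attitude']).as_matrix().T
    return c['origin']+r*((z-c['origin'][2])/r[:,2:])
def box(w,h,x,y,a,z0=0):
    c=np.array([[i,j] for i in(-1,1) for j in(-1,1)])*w/2
    c=c@np.array([[np.cos(a),np.sin(a)],[-np.sin(a),np.cos(a)]])+[x,y]
    return np.r_[np.c_[c,np.full(4,z0)],np.c_[c,np.full(4,z0+h)]]
K=4
def hull(n,P,x0):
    return cv2.convexHull(((proj(n,P)-x0+.5)*K).astype(np.float32)).round().astype(np.int32)
def fit(imgs,k,x,y,a,z0=0,thr=110,names=("scene","top")):
    """silhouette fit of carton k from first guess"""
    w,h=SZ[k];T={}
    for n in names:
        c=proj(n,box(w,h,x,y,a,z0)); x0=np.maximum(np.floor(c.min(0)-12).astype(int),0);x1=np.ceil(c.max(0)+12).astype(int)
        im=imgs[n][x0[1]:x1[1],x0[0]:x1[0]]
        hs=cv2.cvtColor(cv2.resize(im,None,fx=K,fy=K,interpolation=cv2.INTER_CUBIC),cv2.COLOR_BGR2HSV)
        m=((hs[...,1]>thr)&((hs[...,0]<30)|(hs[...,0]>165))).astype(np.uint8)
        _,lab,st,ce=cv2.connectedComponentsWithStats(m)
        i=1+np.argmax(st[1:,4]-20*np.hypot(*(ce[1:]-np.array(m.shape[::-1])/2).T))
        q=cv2.convexHull(np.argwhere(lab==i)[:,::-1].astype(np.int32))
        t=cv2.fillConvexPoly(np.zeros_like(m),q,1); T[n]=(t,x0)
    def cost(v):
        s=0
        for n,(t,x0) in T.items():
            b=cv2.fillConvexPoly(np.zeros_like(t),hull(n,box(w,h,v[0],v[1],v[2]*10,z0),x0),1)
            s+=1-(b&t).sum()/(b|t).sum()
        return s
    best=None
    for da in np.radians([0,20,40,60,80]):
        v=np.array([x,y,(a+da)/10])
        r=minimize(cost,v,method='Nelder-Mead',options=dict(initial_simplex=v+np.array([[0,0,0],[.008,0,0],[0,.008,0],[0,0,.02]])))
        if best is None or r.fun<best.fun: best=r
    x,y,a=best.x; a=(a*10+np.pi/4)%(np.pi/2)-np.pi/4
    return x,y,a,best.fun
E
python3 - <<'E'
from h import *
im={n:cv2.imread(f'pics/{n}0.png') for n in CM}
for k,uv in dict(l=(336,242),m=(388,265),xs=(281,244),s=(222,265)).items():
    g=unproj('top',uv,SZ[k][1])[0]
    print(k,g,*[np.round(fit(im,k,g[0],g[1],0,names=n),4) for n in(("scene","top"),("top",),("scene",))])
hs=cv2.cvtColor(im['top'],cv2.COLOR_BGR2HSV); 
m=np.zeros((420,560),np.uint8); m[158:202,235:390]=(hs[158:202,235:390,1]<90)
cs,_=cv2.findContours(m,0,2)
for c in cs:
    if cv2.contourArea(c)<300: continue
    p=unproj('top',cv2.boxPoints(cv2.minAreaRect(c)),.016); e=p[1]-p[0]
    print('pad',p.mean(0),np.linalg.norm(p[1]-p[0]),np.linalg.norm(p[2]-p[1]),((np.arctan2(e[1],e[0])+np.pi/4)%(np.pi/2)-np.pi/4))
g=cv2.inRange(cv2.cvtColor(im['scene'],cv2.COLOR_BGR2HSV),(0,0,0),(180,90,255))
cs,_=cv2.findContours(g,cv2.RETR_LIST,2)
for c in cs:
    if 400<cv2.contourArea(c)<2500:
        p=unproj('scene',c.reshape(-1,2),.016)
        q=cv2.minAreaRect(p[:,:2].astype(np.float32)); print('scene',q)
print(unproj('top',[[160,240],[408,178],[220,174]],[.07]))
E
```

```text
l [ 0.4437004  -0.06918078  0.116     ] [ 0.4441 -0.0705  0.1682  0.8542] [ 0.4445 -0.0718  0.1411  0.1789] [ 0.4209 -0.0529 -0.7062  0.6388]
m [ 0.38611591 -0.19502543  0.096     ] [ 0.3827 -0.2027 -0.479   0.7012] [ 0.3836 -0.2019 -0.4595  0.3086] [ 0.3594 -0.1902 -0.5018  0.3727]
xs [0.44516431 0.05959224 0.056     ] [ 0.4446  0.0616 -0.2972  0.7771] [ 0.4444  0.0613 -0.1637  0.1151] [ 0.4294  0.0736 -0.7732  0.6167]
s [0.39685136 0.20431193 0.076     ] [ 0.3965  0.2101 -0.7528  0.941 ] [ 0.3981  0.2112 -0.4511  0.2152] [0.3686 0.2394 0.6771 0.6908]
pad [ 0.6019397  -0.16658436  0.016     ] 0.07166547365515487 0.07149959284097229 -0.04682506628981398
pad [ 0.61106041 -0.0736165   0.016     ] 0.0707939001426973 0.07168399538987749 -0.08593034163200963
pad [0.61323864 0.02261908 0.016     ] 0.0715785201662606 0.07275602412035054 -0.07286805488033898
pad [0.62622185 0.11836212 0.016     ] 0.07169385292810682 0.0725354460898339 -0.06217150900171087
scene ((0.470112144947052, -0.426305890083313), (0.06285221874713898, 0.062062818557024), 48.955562591552734)
scene ((0.46882525086402893,
[... 293 characters left out ...]
.19877624511719)
scene ((0.6142430901527405, 0.0202496238052845), (0.0710083544254303, 0.07088151574134827), 85.94729614257812)
scene ((0.3510814607143402, -0.18774372339248657), (0.05604500696063042, 0.10890791565179825), 57.57756042480469)
scene ((0.6274052858352661, 0.11626598238945007), (0.07185758650302887, 0.07109954208135605), 86.2401123046875)
scene ((0.8804618716239929, 0.3362744450569153), (0.11296849697828293, 0.07798425853252411), 16.264827728271484)
scene ((0.41306233406066895, -0.049088068306446075), (0.08288256824016571, 0.1638641655445099), 46.275203704833984)
[[ 0.46130289  0.35689161  0.07      ]
 [ 0.60153202 -0.263981    0.07      ]
 [ 0.62247305  0.20742424  0.07      ]]
```

```bash
python3 - <<'E'
from h import *
im={n:cv2.imread(f'pics/{n}0.png') for n in CM}
a=cv2.resize(im['scene'][135:285,135:305],None,fx=3.5,fy=3.5,interpolation=2)
hs=cv2.cvtColor(a,cv2.COLOR_BGR2HSV)
m=(hs[...,1]>110)&((hs[...,0]<30)|(hs[...,0]>165))
b=cv2.resize(im['top'][220:290,200:410],(800,267),interpolation=2)
hb=cv2.cvtColor(b,cv2.COLOR_BGR2HSV)
mb=((hb[...,1]>110)&((hb[...,0]<30)|(hb[...,0]>165)))
c=a.copy();c[m]=(0,255,0)
o=np.zeros((600,800,3),np.uint8)
o[:300,:400]=cv2.resize(a,(340,300))[:, :400] if 0 else cv2.copyMakeBorder(cv2.resize(a,(340,300)),0,0,0,60,0)
o[:300,400:]=cv2.copyMakeBorder(cv2.resize(c,(340,300)),0,0,0,60,0)
o[310:577]=b; o[310:577][cv2.morphologyEx(mb.astype(np.uint8),cv2.MORPH_GRADIENT,np.ones((2,2)))>0]=(0,255,0)
cv2.imwrite('pics/dbg.png',o)
E
```

```text
(no output)
```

View pics/dbg.png

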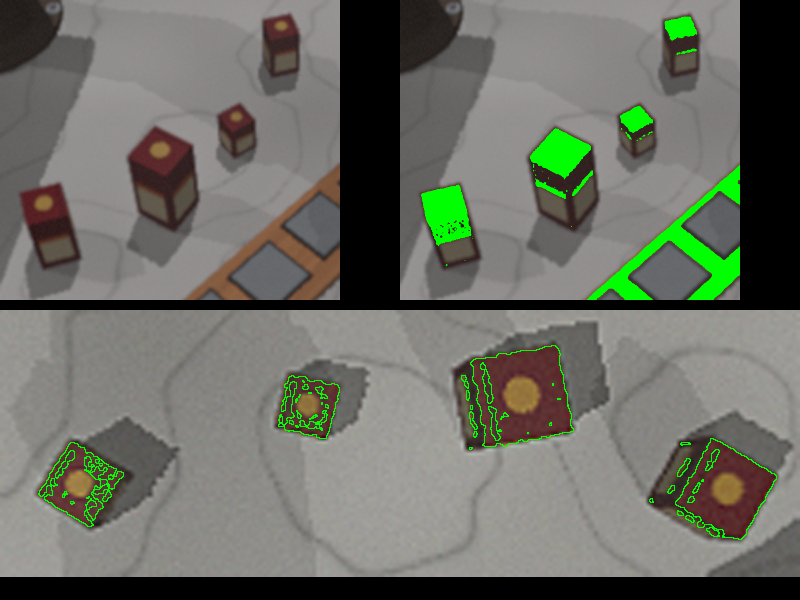

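```bash
python3 - <<'E'
s=open('h.py').read()
s=s.replace("        _,lab,st","        m=cv2.morphologyEx(m,cv2.MORPH_CLOSE,np.ones((15,15)))\n        _,lab,st").replace("thr=110","thr=70")
open('h.py','w').write(s)
E
python3 - <<'E'
from h import *
im={n:cv2.imread(f'pics/{n}0.png') for n in CM}
for k,v in dict(l=(.4445,-.0718,.14),m=(.3836,-.2019,-.46),xs=(.4444,.0613,-.16),s=(.3981,.2112,-.45)).items():
    print(k,*[np.round(fit(im,k,*v,names=n),4) for n in(("scene","top"),("top",),("scene",))])
E
```

```text
l [ 0.4442 -0.0705  0.1428  0.1378] [ 0.4442 -0.0705  0.1411  0.0282] [ 0.4431 -0.0709  0.343   0.0937]
m [ 0.383  -0.2021 -0.5081  0.139 ] [ 0.383  -0.2011 -0.5161  0.0515] [ 0.3806 -0.2019 -0.5143  0.0722]
xs [ 0.4448  0.0617 -0.2759  0.2788] [ 0.4448  0.0617 -0.2438  0.0428] [ 0.4427  0.0603 -0.5509  0.1871]
s [ 0.397   0.2089 -0.6867  0.2608] [ 0.3975  0.2087 -0.5689  0.0876] [0.3958 0.2074 0.78   0.1151]
```

Emit:
jog_arm(
  plan="0.017 0.0363 0 0 0 0.091 1;0.017 0.0363 0 0 0 0.091 1;0.017 0.0363 0 0 0 0.091 1;0.017 0.0363 0 0 0 0.091 1;0.017 0.0363 0 0 0 0.091 1;0.017 0.0363 0 0 0 0.091 1;0.017 0.0363 0 0 0 0.091 1;0.017 0.0363 0 0 0 0.091 1",
  grip_force=25,
)

```text
t: 0.77
eef_pos: [0.304, -0.355, 0.2288]
ee_rot: [3.13, -0.002, -2.139]
force: [1.9, -0.1, 0.3]
width: 0.0875
```

Emit:
jog_arm(
  plan="0.0175 0.0356 0 0 0 0.089 1;0.0175 0.0356 0 0 0 0.089 1;0.0175 0.0356 0 0 0 0.089 1;0.0175 0.0356 0 0 0 0.089 1;0.0175 0.0356 0 0 0 0.089 1;0.0175 0.0356 0 0 0 0.089 1;0.0175 0.0356 0 0 0 0.089 1;0.0175 0.0356 0 0 0 0.089 1",
)

```text
t: 1.43
eef_pos: [0.4446, -0.0542, 0.2294]
ee_rot: [3.133, -0.001, -1.39]
force: [1.6, -0.9, 0.4]
width: 0.0876
```

Emit:
jog_arm(
  plan="0 -0.016 0 0 0 -0.04 1;0 0 0 0 0 0 1;0 0 -0.04 0 0 0 1;0 0 -0.04 0 0 0 1;0 0 -0.04 0 0 0 1;0 0 -0.03 0 0 0 1;0 0 0 0 0 0 1",
)

```text
t: 2.02
eef_pos: [0.45, -0.0589, 0.0773]
ee_rot: [-3.139, -0.0, -1.406]
force: [-0.6, 0.0, -0.1]
width: 0.0875
```

Emit:
jog_arm(
  plan="-0.006 -0.0116 -0.002 0 0 -0.024 1;0 0 0 0 0 0 1;0 0 0 0 0 0 1",
)

```text
t: 2.27
eef_pos: [0.4431, -0.0721, 0.0762]
ee_rot: [3.14, -0.001, -1.432]
force: [0.9, -0.3, -0.1]
width: 0.0874
```

Aligned within 2 mm; grip and lift.

Emit:
jog_arm(
  plan="0 0 0 0 0 0 -1;0 0 0 0 0 0 -1;0 0 0 0 0 0 -1;0 0 0 0 0 0 -1;0 0 0 0 0 0 -1;0 0 0 0 0 0 -1;0 0 0.03 0 0 0 -1;0 0 0.03 0 0 0 -1",
  grip_force=25,
)

```text
t: 2.93
eef_pos: [0.4416, -0.0726, 0.1377]
ee_rot: [3.138, -0.0, -1.434]
force: [0.8, 0.6, -3.2]
width: 0.0559
```

Emit:
jog_arm(
  plan="0.01 0.01 0.02 0 0 0 -1;0.027 0.027 0 0 0 -0.03 -1;0.027 0.027 0 0 0 -0.03 -1;0.027 0.027 0 0 0 -0.03 -1;0.027 0.027 0 0 0 -0.03 -1;0.027 0.027 0 0 0 -0.03 -1;0.02 0.02 0 0 0 -0.03 -1;0.01 0.01 0 0 0 -0.01 -1",
)

```text
t: 3.6
eef_pos: [0.6202, 0.1098, 0.1631]
ee_rot: [-3.141, 0.003, -1.637]
force: [1.3, -0.1, -2.7]
width: 0.0559
```

Emit:
jog_arm(
  plan="0 0 0 0 0 0 -1;0 0 0 0 0 0 -1",
)

```text
t: 3.77
eef_pos: [0.6217, 0.1129, 0.1602]
ee_rot: [3.139, 0.002, -1.635]
force: [-0.9, -0.5, -2.5]
width: 0.0558
```

Emit:
jog_arm(
  plan="0.005 0.003 0 0 0 0 -1;0 0 -0.02 0 0 0 -1;0 0 -0.02 0 0 0 -1;0 0 -0.012 0 0 0 -1;0 0 0 0 0 0 -1;0 0 0 0 0 0 -1",
)

```text
t: 4.27
eef_pos: [0.6247, 0.1136, 0.1065]
ee_rot: [3.138, 0.001, -1.635]
force: [0.7, -0.2, -2.1]
width: 0.0555
```

Emit:
jog_arm(
  plan="0.002 0.002 -0.008 0 0 0 -1;0 0 -0.004 0 0 0 -1;0 0 0 0 0 0 -1;0 0 -0.002 0 0 0 -1;0 0 0 0 0 0 -1",
)

```text
t: 4.68
eef_pos: [0.6285, 0.116, 0.0982]
ee_rot: [-3.139, 0.004, -1.635]
force: [-0.0, 0.7, -2.1]
width: 0.0562
```

Emit:
jog_arm(
  plan="-0.001 0 -0.004 0 0 0 -1;0 0 -0.003 0 0 0 -1;0 0 -0.002 0 0 0 -1;0 0 0 0 0 0 -1",
)

```text
t: 5.02
eef_pos: [0.6289, 0.1164, 0.0981]
ee_rot: [-3.133, 0.005, -1.632]
force: [-0.1, -0.1, -3.4]
width: 0.0559
```

```bash
python3 - <<'E'
from h import *
for i in range(2):
    im={n:arm.grab_frame(n) for n in CM}; s=arm.get_state(); print(s['eef_pos'],s['force'],s['ee_rot'])
a=im['scene'][130:290,250:410]; b=im['top'][120:240,150:310]
cv2.imwrite('pics/p1.png',np.hstack([cv2.resize(a,(400,400)),cv2.copyMakeBorder(cv2.resize(b,(400,300)),0,100,0,0,0)]))
E
```

```text
[0.62917079 0.11638166 0.09762853] [ 0.04182915  0.97157246 -2.24201692] [-3.13309403  0.00478269 -1.63198073]
[0.62921032 0.11637691 0.09745418] [-1.30575029  0.82257863  1.71438501] [-3.13348631  0.00443367 -1.63187751]
```

View pics/p1.png

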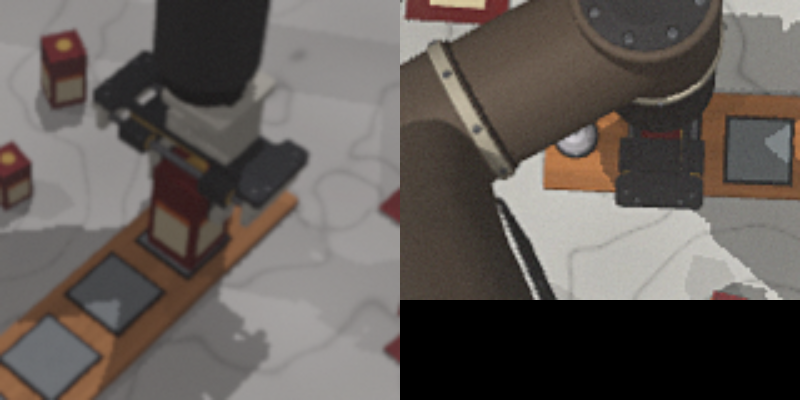

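Emit:
jog_arm(
  plan="-0.001 0 -0.004 0 0 0 -1;0 0 -0.004 0 0 0 -1;0 0 0 0 0 0 -1",
)

```text
t: 5.47
eef_pos: [0.6296, 0.1164, 0.0977]
ee_rot: [-3.129, 0.004, -1.629]
force: [0.0, -0.4, -2.9]
width: 0.0561
```

Emit:
jog_arm(
  plan="-0.001 0 -0.012 0 0 0 -1",
)

```text
t: 5.55
eef_pos: [0.6312, 0.117, 0.0906]
ee_rot: [-3.123, 0.005, -1.627]
force: [-7.8, 0.7, 38.4]
width: 0.0563
```

Emit:
jog_arm(
  plan="0 0 0 0 0 0 -1;0 0 0 0 0 0 -1",
)

```text
t: 5.72
eef_pos: [0.6321, 0.1171, 0.0914]
ee_rot: [-3.12, 0.005, -1.626]
force: [0.4, -0.0, -2.6]
width: 0.0564
```

Emit:
jog_arm(
  plan="-0.005 0 0.012 0 0.022 0 -1;0 0 0 0 0 0 -1;0 0 0 0 0 0 -1",
)

```text
t: 5.97
eef_pos: [0.6261, 0.1168, 0.1005]
ee_rot: [3.137, 0.003, -1.628]
force: [0.4, 0.2, -3.8]
width: 0.0559
```

Good. Lower and release.

Emit:
jog_arm(
  plan="0 0 -0.01 0 0 0 -1;0 0 0 0 0 0 -1;0 0 0 0 0 0 0.3;0 0 0 0 0 0 1;0 0 0 0 0 0 1;0 0 0 0 0 0 1",
)

```text
t: 6.47
eef_pos: [0.6264, 0.1165, 0.0861]
ee_rot: [3.138, 0.002, -1.628]
force: [-0.5, 0.8, -0.1]
width: 0.0719
```

Emit:
jog_arm(
  plan="0 0 0 0 0 0 1;0 0 0 0 0 0 1;0 0 0.02 0 0 0 1;0 0 0.04 0 0 0 1;0 0 0.04 0 0 0 1;0 0 0.04 0 0 0 1;-0.02 -0.02 0.01 0 0 -0.06 1;-0.026 -0.03 0 0 0 -0.06 1",
)

```text
t: 7.13
eef_pos: [0.5804, 0.0676, 0.2386]
ee_rot: [3.133, -0.001, -1.747]
force: [-0.9, -1.1, 0.1]
width: 0.0877
```

```bash
python3 - <<'E'
from h import *
im={n:arm.grab_frame(n) for n in CM}
print([np.round(fit(im,'l',.627,.117,-.06,z0=.016,names=n),4) for n in(("scene","top"),("scene",))])
cv2.imwrite('pics/p2.png',cv2.resize(im['scene'][130:290,250:450],(750,600)))
E
```

```text
[array([ 0.6481,  0.1044, -0.4127,  1.1168]), array([ 0.6494,  0.0888, -0.273 ,  0.4833])]
```

View pics/p2.png

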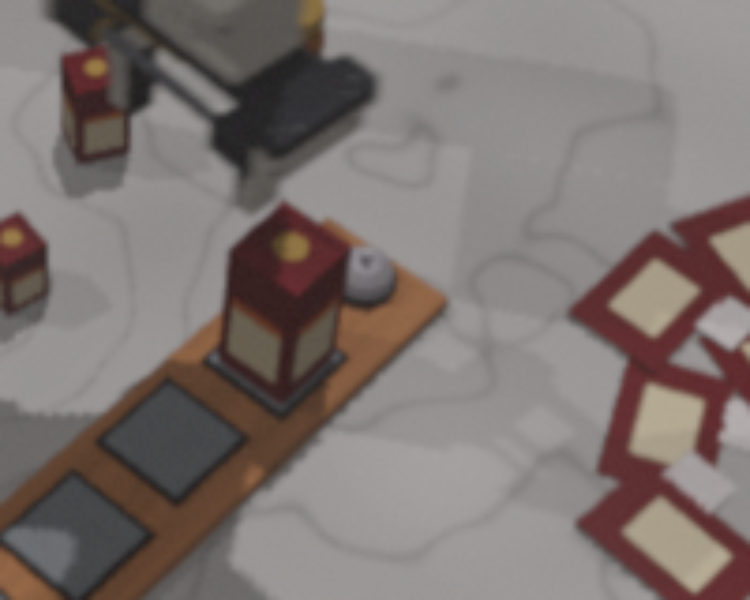

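Emit:
jog_arm(
  plan="-0.024 -0.033 -0.005 0 0 -0.041 1;-0.024 -0.033 -0.005 0 0 -0.041 1;-0.024 -0.033 -0.005 0 0 -0.041 1;-0.024 -0.033 -0.005 0 0 -0.041 1;-0.024 -0.033 -0.005 0 0 -0.041 1;-0.024 -0.033 -0.005 0 0 -0.041 1;-0.024 -0.033 -0.005 0 0 -0.041 1;-0.02 -0.025 0 0 0 -0.03 1",
)

```text
t: 7.9
eef_pos: [0.3861, -0.192, 0.2044]
ee_rot: [3.14, 0.003, -2.072]
force: [0.8, -0.3, -0.4]
width: 0.0878
```

Emit:
jog_arm(
  plan="0 0 0 0 0 0 1",
)

```text
t: 7.98
eef_pos: [0.3824, -0.1946, 0.2043]
ee_rot: [3.139, 0.003, -2.077]
force: [-0.2, 0.7, 0.3]
width: 0.0876
```

Emit:
jog_arm(
  plan="0.001 -0.007 0 0 0 -0.004 1;0 0 -0.04 0 0 0 1;0 0 -0.04 0 0 0 1;0 0 -0.035 0 0 0 1;0 0 -0.015 0 0 0 1;0 0 0 0 0 0 1;0 0 0 0 0 0 1",
)

```text
t: 8.57
eef_pos: [0.3882, -0.2043, 0.0739]
ee_rot: [-3.132, 0.007, -2.08]
force: [0.5, -0.1, 0.7]
width: 0.0876
```

Emit:
jog_arm(
  plan="-0.0055 0.003 -0.012 0.005 0.008 0 1;0 0 0 0 0 0 1;0 0 0 0 0 0 1",
)

```text
t: 8.82
eef_pos: [0.3856, -0.2009, 0.0634]
ee_rot: [-3.138, 0.009, -2.078]
force: [0.3, -0.5, -0.1]
width: 0.0875
```

Emit:
jog_arm(
  plan="0 0 0 0 0 0 -1;0 0 0 0 0 0 -1;0 0 0 0 0 0 -1;0 0 0 0 0 0 -1;0 0 0 0 0 0 -1;0 0 0 0 0 0 -1;0 0 0.03 0 0 0 -1;0 0 0.03 0 0 0 -1",
)

```text
t: 9.48
eef_pos: [0.3833, -0.2003, 0.1229]
ee_rot: [3.139, 0.007, -2.078]
force: [0.9, -0.0, -1.6]
width: 0.0486
```

Emit:
jog_arm(
  plan="0.015 0.015 0.03 0 0 0.05 -1;0.029 0.028 0.005 0 0 0.06 -1;0.029 0.028 0 0 0 0.06 -1;0.029 0.028 0 0 0 0.06 -1;0.029 0.028 0 0 0 0.06 -1;0.029 0.028 0 0 0 0.06 -1;0.029 0.028 0 0 0 0.06 -1;0.025 0.024 0 0 0 0.03 -1",
)

```text
t: 10.15
eef_pos: [0.6004, 0.0123, 0.1672]
ee_rot: [-3.135, 0.012, -1.627]
force: [1.4, -0.6, -0.5]
width: 0.0486
```

Emit:
jog_arm(
  plan="0.01 0.01 0 0 0 0 -1;0 0 0 0 0 0 -1",
)

```text
t: 10.32
eef_pos: [0.6151, 0.0278, 0.1655]
ee_rot: [-3.135, 0.011, -1.62]
force: [-0.0, 0.4, -1.5]
width: 0.049
```

Emit:
jog_arm(
  plan="-0.001 -0.006 0 -0.011 0.007 -0.016 -1;0 0 -0.03 0 0 0 -1;0 0 -0.03 0 0 0 -1;0 0 -0.01 0 0 0 -1;0 0 0 0 0 0 -1;0 0 0 0 0 0 -1",
)

```text
t: 10.82
eef_pos: [0.6138, 0.018, 0.0959]
ee_rot: [-3.139, -0.003, -1.641]
force: [0.3, 0.5, -1.1]
width: 0.0487
```

Emit:
jog_arm(
  plan="0 0.003 -0.01 0 0 0.005 -1;0 0 0 0 0 0 -1;0 0 0 0 0 0 -1",
)

```text
t: 11.07
eef_pos: [0.6139, 0.0174, 0.0928]
ee_rot: [-3.135, -0.007, -1.637]
force: [-1.0, 0.1, -0.7]
width: 0.0489
```

Emit:
jog_arm(
  plan="0 0.006 -0.01 0 0 0 -1;0 0 -0.006 0 0 0 -1;0 0 0 0 0 0 -1;0 0 0 0 0 0 -1",
)

```text
t: 11.4
eef_pos: [0.6152, 0.0217, 0.0848]
ee_rot: [-3.128, -0.008, -1.638]
force: [-0.2, -0.3, -1.8]
width: 0.0487
```

Emit:
jog_arm(
  plan="-0.0015 0 -0.007 0.008 0.013 0 -1;0 0 0 0 0 0 -1;0 0 0 0 0 0 -1",
)

```text
t: 11.65
eef_pos: [0.6159, 0.0223, 0.0811]
ee_rot: [-3.137, 0.001, -1.637]
force: [0.5, -0.2, -2.0]
width: 0.0492
```

Emit:
jog_arm(
  plan="-0.002 0 -0.007 0 0 0 -1;0 0 0 0 0 0 -1",
)

```text
t: 11.82
eef_pos: [0.6166, 0.0225, 0.0772]
ee_rot: [-3.132, 0.002, -1.635]
force: [-0.2, -0.5, -1.3]
width: 0.0488
```

Emit:
jog_arm(
  plan="0 0 0 0 0 0 0;0 0 0 0 0 0 1;0 0 0 0 0 0 1;0 0 0 0 0 0 1;0 0 0 0 0 0 1;0 0 0 0 0 0 1;0 0 0.03 0 0 0 1;0 0 0.04 0 0 0 1",
)

```text
t: 12.48
eef_pos: [0.6093, 0.0209, 0.1358]
ee_rot: [3.131, -0.004, -1.638]
force: [0.9, -0.3, 1.1]
width: 0.0859
```

Emit:
jog_arm(
  plan="0 0 0.04 0 0 0 1;-0.02 0 0.04 0 0 0 1;-0.03 0.02 0 0 0 -0.06 1;-0.03 0.02 0 0 0 -0.06 1;-0.03 0.025 0 0 0 -0.06 1;-0.03 0.025 0 0 0 -0.06 1;-0.025 0.025 0 0 0 -0.06 1;-0.02 0.02 0 0 0 -0.06 1",
)

```text
t: 13.15
eef_pos: [0.425, 0.1562, 0.2233]
ee_rot: [3.141, 0.002, -2.02]
force: [0.0, 0.9, -0.3]
width: 0.0874
```

Emit:
jog_arm(
  plan="-0.014 0.026 -0.02 0 0 -0.06 1;-0.012 0.022 -0.04 0 0 -0.06 1;0 0 -0.03 0 0 0 1;0 0 -0.01 0 0 0 1;0 0 0 0 0 0 1",
)

```text
t: 13.57
eef_pos: [0.3952, 0.2089, 0.127]
ee_rot: [-3.141, 0.014, -2.144]
force: [-0.3, -0.3, 0.2]
width: 0.0879
```

Emit:
jog_arm(
  plan="0.001 0 -0.02 -0.012 0.008 0 1;0 0 -0.03 0 0 0 1;0 0 -0.02 0 0 0 1;0 0 -0.01 0 0 0 1;0 0 0 0 0 0 1",
)

```text
t: 13.98
eef_pos: [0.3985, 0.2106, 0.0478]
ee_rot: [-3.139, 0.004, -2.142]
force: [-0.4, -0.1, 0.0]
width: 0.0875
```

Emit:
jog_arm(
  plan="0 0 0 0 0 0 -1;0 0 0 0 0 0 -1;0 0 0 0 0 0 -1;0 0 0 0 0 0 -1;0 0 0 0 0 0 -1;0 0 0 0 0 0 -1;0 0 0 0 0 0 -1;0 0 0 0 0 0 -1",
)

```text
t: 14.65
eef_pos: [0.4015, 0.2129, 0.0533]
ee_rot: [-3.138, 0.013, -2.142]
force: [0.7, 0.8, -0.9]
width: 0.0422
```

Emit:
jog_arm(
  plan="0 0 0.03 0 0 0 -1;0 0 0.04 0 0 0 -1;0.01 -0.02 0.03 0 0 0.05 -1;0.02 -0.03 0 0 0 0.06 -1;0.02 -0.034 0 0 0 0.06 -1;0.02 -0.034 0 0 0 0.06 -1;0.02 -0.034 0 0 0 0.06 -1;0.02 -0.034 0 0 0 0.06 -1",
)

```text
t: 15.32
eef_pos: [0.5123, 0.0236, 0.1603]
ee_rot: [-3.131, 0.013, -1.766]
force: [0.2, 0.7, -1.7]
width: 0.0419
```

Emit:
jog_arm(
  plan="0.015 -0.034 0.01 0 0 0.04 -1;0.025 -0.025 0 0 0 0.04 -1;0.025 -0.02 0 0 0 0.04 -1;0.02 -0.012 0 0 0 0 -1;0 0 0 0 0 0 -1;0 0 0 0 0 0 -1",
)

```text
t: 15.82
eef_pos: [0.6015, -0.081, 0.1687]
ee_rot: [-3.134, 0.012, -1.643]
force: [-0.5, 0.7, -0.6]
width: 0.042
```

Emit:
jog_arm(
  plan="0.008 0.008 0 -0.012 0.008 0.007 -1;0 0 -0.03 0 0 0 -1;0 0 -0.03 0 0 0 -1;0 0 -0.015 0 0 0 -1;0 0 0 0 0 0 -1;0 0 0 0 0 0 -1",
)

```text
t: 16.32
eef_pos: [0.6085, -0.0686, 0.0921]
ee_rot: [-3.142, -0.002, -1.633]
force: [0.6, -0.6, -0.6]
width: 0.0414
```

```bash
python3 - <<'E'
from h import *
im={n:arm.grab_frame(n) for n in CM}
cv2.imwrite('pics/p3.png',cv2.resize(im['scene'][180:320,200:380],(771,600),interpolation=2))
for y in (-.0747,): print((proj('scene',box(.042,.076,.6115,y,-.065,.016))-[200,180])*4.285)
E
```

```text
[[243.95988513 396.93284535]
 [296.82389054 349.46161773]
 [299.72181862 442.75397717]
 [352.45718627 393.8384156 ]
 [239.79748251 320.94652664]
 [295.69279601 272.08180838]
 [298.69845549 368.25760142]
 [354.45047699 317.80284657]]
```

View pics/p3.png

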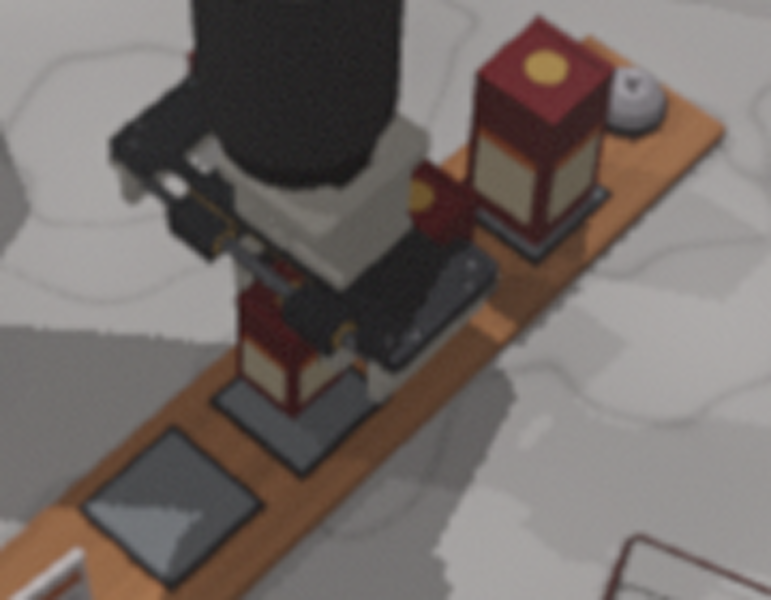

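Emit:
jog_arm(
  plan="0.003 0 -0.015 0 0 0 -1;0 0 -0.01 0 0 0 -1;0 0 0 0 0 0 -1;0 0 0 0 0 0 -1",
)

```text
t: 16.75
eef_pos: [0.6151, -0.0673, 0.073]
ee_rot: [-3.132, -0.0, -1.631]
force: [0.9, -0.8, -0.6]
width: 0.042
```

Emit:
jog_arm(
  plan="-0.004 -0.001 -0.008 0 0.01 0 -1;0 0 0 0 0 0 -1;0 0 0 0 0 0 -1",
)

```text
t: 17.0
eef_pos: [0.615, -0.0683, 0.0699]
ee_rot: [-3.133, -0.001, -1.629]
force: [-0.7, -1.1, -1.5]
width: 0.0419
```

Emit:
jog_arm(
  plan="-0.006 0 -0.01 0 0.01 0 -1;0 0 0 0 0 0 -1",
)

```text
t: 17.17
eef_pos: [0.6155, -0.0681, 0.0653]
ee_rot: [-3.129, -0.001, -1.626]
force: [-0.6, 0.0, -1.0]
width: 0.0415
```

Emit:
jog_arm(
  plan="-0.003 0 -0.008 0 0.01 0 -1",
)

```text
t: 17.25
eef_pos: [0.6162, -0.0681, 0.0613]
ee_rot: [-3.131, -0.001, -1.625]
force: [-3.5, 1.6, 39.3]
width: 0.0421
```

Emit:
jog_arm(
  plan="-0.006 0 0.012 0 0.01 0 -1;0 0 0 0 0 0 -1;0 0 0 0 0 0 -1",
)

```text
t: 17.5
eef_pos: [0.6102, -0.0681, 0.074]
ee_rot: [-3.14, -0.001, -1.624]
force: [0.5, 0.5, -2.1]
width: 0.0418
```

Emit:
jog_arm(
  plan="0 0 -0.008 0 0 0 -1;0 0 0 0 0 0 -1;0 0 -0.004 0 0 0 -1;0 0 0 0 0 0 -1",
)

```text
t: 17.83
eef_pos: [0.6096, -0.0683, 0.06]
ee_rot: [-3.141, -0.001, -1.625]
force: [-0.8, 0.6, 6.4]
width: 0.042
```

On the pad; release and rise.

Emit:
jog_arm(
  plan="0 0 0 0 0 0 0;0 0 0 0 0 0 1;0 0 0 0 0 0 1;0 0 0 0 0 0 1;0 0 0 0 0 0 1;0 0 0 0 0 0 1;0 0 0 0 0 0 1;0 0 0.04 0 0 0 1",
)

```text
t: 18.5
eef_pos: [0.6032, -0.0689, 0.0897]
ee_rot: [3.125, -0.004, -1.627]
force: [0.7, -0.7, -0.3]
width: 0.0845
```

Emit:
jog_arm(
  plan="0 0 0.04 0 0 0 1;0 0 0.04 0 0 0 1;-0.03 0.02 0.02 0 0 -0.04 1;-0.032 0.026 0 0 0 -0.04 1;-0.032 0.026 0 0 0 -0.04 1;-0.032 0.026 0 0 0 -0.04 1;-0.02 0.02 0 0 0 -0.02 1;-0.01 0.01 0 0 0 0 1",
)

```text
t: 19.17
eef_pos: [0.4467, 0.0597, 0.2002]
ee_rot: [3.135, 0.001, -1.821]
force: [-0.6, 0.3, 0.4]
width: 0.0878
```

Emit:
jog_arm(
  plan="0 0 0 0 0 0 1;0 0 -0.03 0 0 0 1;0 0 -0.04 0 0 0 1;0 0 -0.04 0 0 0 1;0 0 -0.02 0 0 0 1;0 0 0 0 0 0 1",
)

```text
t: 19.67
eef_pos: [0.4479, 0.063, 0.0719]
ee_rot: [-3.136, 0.012, -1.813]
force: [-0.7, 0.9, 0.9]
width: 0.0874
```

Emit:
jog_arm(
  plan="-0.005 -0.003 -0.015 -0.012 0.01 0 1;0 0 -0.012 0 0 0 1;0 0 -0.006 0 0 0 1;0 0 0 0 0 0 1",
)

```text
t: 20.0
eef_pos: [0.4452, 0.0594, 0.0397]
ee_rot: [3.141, -0.003, -1.813]
force: [0.2, -0.7, -0.2]
width: 0.0881
```

Emit:
jog_arm(
  plan="0 0.002 -0.005 0 0 0 -1;0 0 0 0 0 0 -1;0 0 0 0 0 0 -1;0 0 0 0 0 0 -1;0 0 0 0 0 0 -1;0 0 0 0 0 0 -1;0 0 0 0 0 0 -1;0 0 0 0 0 0 -1",
)

```text
t: 20.67
eef_pos: [0.4487, 0.0631, 0.0389]
ee_rot: [-3.136, 0.002, -1.812]
force: [-0.7, 0.1, -0.5]
width: 0.0396
```

Emit:
jog_arm(
  plan="0 0 0 0 0 0 -1;0 0 0 0 0 0 -1;0 0 0 0 0 0 -1;0 0 0.03 0 0 0 -1;0 0 0.04 0 0 0 -1;0 0 0.04 0 0 0 -1;0 0 0.02 0 0 0 -1",
)

```text
t: 21.25
eef_pos: [0.4435, 0.06, 0.168]
ee_rot: [3.136, -0.009, -1.813]
force: [1.1, 0.7, -0.3]
width: 0.0357
```

Emit:
jog_arm(
  plan="0.015 -0.03 0 0 0 0.03 -1;0.02 -0.034 0 0 0 0.03 -1;0.02 -0.034 0 0 0 0.03 -1;0.02 -0.034 0 0 0 0.03 -1;0.02 -0.034 0 0 0 0.03 -1;0.02 -0.034 0 0 0 0.02 -1;0.015 -0.02 0 0 0 0 -1;0 0 0 0 0 0 -1",
)

```text
t: 21.92
eef_pos: [0.5816, -0.1676, 0.1764]
ee_rot: [-3.133, -0.0, -1.624]
force: [0.6, -0.4, -0.6]
width: 0.0354
```

Emit:
jog_arm(
  plan="0.016 0 0 0 0.008 -0.012 -1;0 0 -0.03 0 0 0 -1;0 0 -0.035 0 0 0 -1;0 0 -0.02 0 0 0 -1;0 0 0 0 0 0 -1;0 0 0 0 0 0 -1",
)

```text
t: 22.42
eef_pos: [0.598, -0.1703, 0.0875]
ee_rot: [3.141, -0.001, -1.642]
force: [0.1, 0.1, 0.4]
width: 0.0359
```

```bash
python3 - <<'E'
from h import *
im={n:arm.grab_frame(n) for n in CM}
cv2.imwrite('pics/p4.png',cv2.resize(im['scene'][200:340,170:350],(771,600),interpolation=2))
z=arm.get_state()['eef_pos'];print(z); print((proj('scene',box(.036,.056,.602,-.168,-.065,z[2]-.039))-[170,200])*4.285)
E
```

```text
[ 0.59853888 -0.17025662  0.08858375]
[[247.0121116  387.42522736]
 [296.90338495 343.2090905 ]
 [295.94717063 430.14451929]
 [345.81902951 384.71639209]
 [238.23823721 332.12722561]
 [290.44720144 286.77430983]
 [289.20783068 376.01264242]
 [341.40153504 329.34945755]]
```

View pics/p4.png

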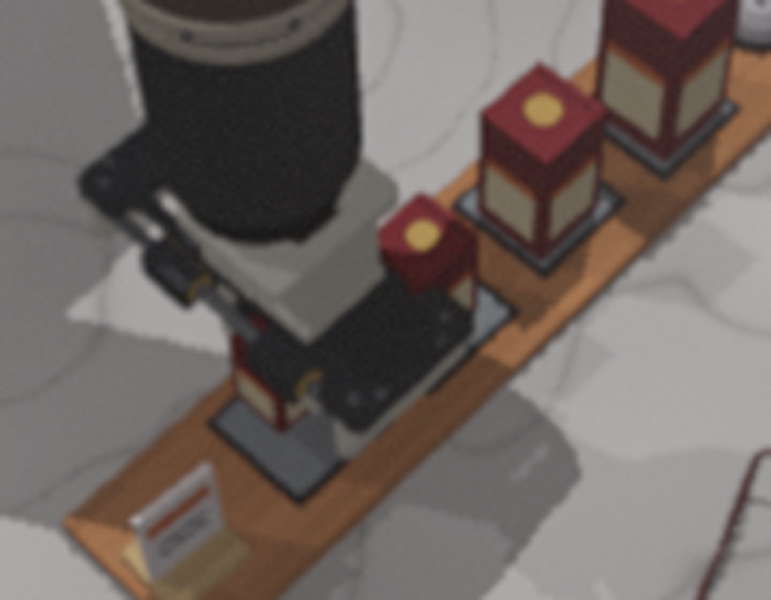

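Emit:
jog_arm(
  plan="0.002 0.004 -0.015 0 0 0.005 -1;0 0 -0.01 0 0 0 -1;0 0 0 0 0 0 -1;0 0 0 0 0 0 -1",
)

```text
t: 22.85
eef_pos: [0.6042, -0.1659, 0.0694]
ee_rot: [-3.131, -0.001, -1.636]
force: [0.3, 0.7, -0.5]
width: 0.0355
```

Emit:
jog_arm(
  plan="-0.004 0 -0.01 0 0.01 0 -1;0 0 0 0 0 0 -1;-0.003 0 -0.008 0 0.01 0 -1;0 0 0 0 0 0 -1",
)

```text
t: 23.18
eef_pos: [0.5996, -0.1664, 0.0545]
ee_rot: [3.138, -0.003, -1.635]
force: [-0.4, 0.2, -0.3]
width: 0.0358
```

Emit:
jog_arm(
  plan="0.003 0 -0.004 0 0 0 -1;0 0 -0.004 0 0 0 -1",
)

```text
t: 23.35
eef_pos: [0.6012, -0.1671, 0.0509]
ee_rot: [3.135, -0.005, -1.633]
force: [-12.6, 7.0, 38.5]
width: 0.0361
```

On the pad; release and back off.

Emit:
jog_arm(
  plan="0 0 0 0 0 0 -1;0 0 0 0 0 0 0;0 0 0 0 0 0 1;0 0 0 0 0 0 1;0 0 0 0 0 0 1;0 0 0 0 0 0 1;0 0 0 0 0 0 1;0 0 0.04 0 0 0 1",
)

```text
t: 24.02
eef_pos: [0.5957, -0.1668, 0.0829]
ee_rot: [3.121, -0.004, -1.635]
force: [0.2, -0.3, -0.9]
width: 0.0771
```

Emit:
jog_arm(
  plan="0 0 0.04 0 0 0 1;0 0 0.04 0 0 0 1;-0.02 -0.02 0.03 0 0 0 1;-0.03 -0.025 0 0 0 0 1;-0.03 -0.025 0 0 0 0 1;-0.03 -0.025 0 0 0 0 1;-0.03 -0.025 0 0 0 0 1;-0.02 -0.025 0 0 0 0 1",
)

```text
t: 24.68
eef_pos: [0.4362, -0.3129, 0.2039]
ee_rot: [3.13, -0.008, -1.625]
force: [-0.2, 0.3, -0.6]
width: 0.0875
```

Emit:
jog_arm(
  plan="-0.015 -0.035 0 0 0 0 1;-0.015 -0.035 0 0 0 0 1;-0.015 -0.035 0 0 0 0 1;-0.015 -0.035 0 0 0 0 1;-0.015 -0.035 0 0 0 0 1;-0.01 -0.02 0 0 0 0 1;0 0 0 0 0 0 1;0 0 0 0 0 0 1",
)

```text
t: 25.35
eef_pos: [0.3393, -0.5202, 0.204]
ee_rot: [3.131, -0.008, -1.629]
force: [1.1, -0.2, -0.1]
width: 0.0877
```

```bash
python3 - <<'E'
from h import *
im={n:arm.grab_frame(n) for n in CM}
T=dict(xs=(.602,-.168),s=(.6115,-.0747),m=(.6137,.0214),l=(.6268,.1173))
o=[]
for n,(u0,v0,u1,v1) in dict(scene=(180,160,380,340),top=(200,145,420,215)).items():
    a=cv2.resize(im[n][v0:v1,u0:u1],None,fx=4 if n=='scene' else 3.636,fy=4 if n=='scene' else 3.636,interpolation=2)
    cv2.imwrite(f'pics/end_{n}.png',a[:600,:800])
    hs=cv2.cvtColor(im[n],cv2.COLOR_BGR2HSV)
    for k,(x,y) in T.items():
        c=proj(n,[x,y,.016+SZ[k][1]])[0]; i,j=c.round().astype(int)
        r=7; w=hs[j-r:j+r+1,i-r:i+r+1].astype(int)
        m=(w[...,0]>12)&(w[...,0]<35)&(w[...,1]>80)&(w[...,2]>90); vv,uu=np.nonzero(m)
        p=unproj(n,[i-r+uu.mean(),j-r+vv.mean()],.016+SZ[k][1])[0]
        print(n,k,m.sum(),np.round((p[:2]-[x,y])*1000,1))
E
```

```text
scene xs 33 [-0.9 -1.7]
scene s 39 [-2.5 -1.6]
scene m 48 [ 2.6 -6.2]
scene l 55 [-0.1 -0. ]
top xs 25 [-0.8 -1.6]
top s 35 [-2.2  0.2]
top m 50 [ 2.7 -4.5]
top l 66 [0.5 1.8]
```

View pics/end_scene.png

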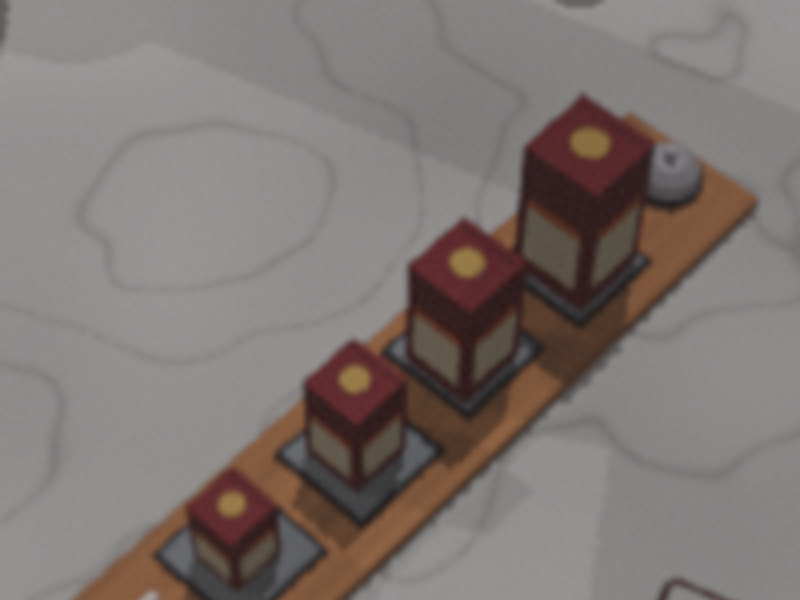

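View pics/end_top.png

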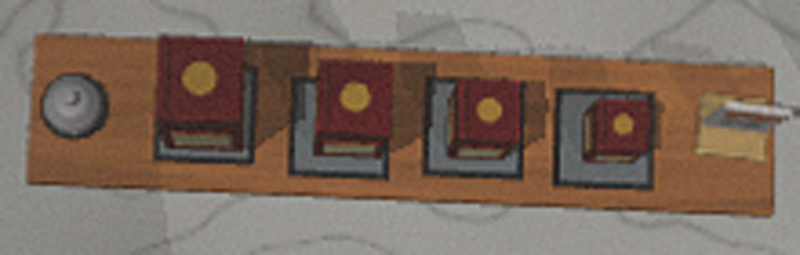

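```bash
python3 -c "
from station import arm
print(arm.get_state()['t']);print(arm.job_done())"
```

```text
25.45
the job is handed in; nothing more can be done
None
```

I stood the four cartons upright on the marks in size order: smallest on mark 1 next to the card stand, largest on mark 4 by the bell. I let go of them all, moved the arm clear and handed the job in at 25.5 s.

- **Position:** I located each carton's top dot in both cameras. The smallest, second smallest and largest are within about 3 mm of their mark centres. The second largest is about 5–7 mm off, mostly towards the card stand. That is inside the 12 mm limit, so I left it. The two cameras agreed to about 2 mm.
- **Upright and square:** This I judged by eye from the final pictures. I didn't measure the angles.
- **Failed check:** Fitting the outline of the largest carton after placing didn't work, because the brown board confused the colour mask. I used the dots instead.
- **Contact force:** The wrist force peaked at about 39 N upward in single readings while pressing the held cartons down onto their marks. The limit is 120 N.
- **Jar:** The arm never worked close to it, but I didn't measure it again at the end.

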